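Pour cedar balls from a spouted carton

ROBOT

A 6-joint arm with a two-finger parallel gripper is mounted at the origin on the work surface; the furniture and walls round the work are solid. World frame = base frame: x ahead of the robot, y to its left, z up, the work surface at z = 0. Lengths are in mm, angles in rad, forces in N, time in s.
With the tool pointing down it reaches from about 350 to 875 mm from the base axis. Payload 4.2 kg.
Tool frame: the origin (TCP) lies midway between the tips of the shut fingers; the grasp point (between the pads) lies 19 mm behind it; z points along the fingers, y is the line along which they close (so a half turn about z gives the same grasp; the last joint's range is limited). The gripper opens to 85 mm and grips with 20 to 120 N. Pads are 22 mm wide; open, the fingers measure 114 mm over their backs; the gripper's body (76 mm by 85 mm) begins 54 mm behind the grasp point. The pads swing forward as they close: fully open they stand 13 mm farther back than shut.
Start: joints at [-1.002, 0.385, 0.008, 0, -1.194, -0.259], TCP at [190.558, -595.22, 231.312] pointing down, gripper open.
Joint ranges: [-3.14, 3.14], [-1.21, 2.06], [-1.07, 1.41], [-3.16, 2.05], [-2.99, -0.16], [-3.1, 3.1]. Speed limits (rad/s): [2.79, 2.79, 3.14, 3.14, 3.14, 3.14].

INTERFACE

Orientations are given as a unit quaternion [x, y, z, w].
In Python, from bench import arm gives the robot as it stands. The module is installed in compiled form; this text tells all that it offers.
- The arm moves only by the shell command python3 -m handwheel 'ROWS' [OPENING]. ROWS is JSON, a list of rows, each an object of numbers: "x", "y", "z": the shift along the world's x, y, z each as a share of 20 cm, from -1 to 1; "ax", "ay", "az": the turn, a rotation vector about the world's x, y, z each as a share of 90 degrees, from -1 to 1. In form: [{"x": .., "y": .., "z": .., "ax": .., "ay": .., "az": ..}, ...]. A call has exactly 8 rows; each row shifts and turns the commanded pose from where the row before left it; what a row does not reach is not made up. A row lasts 1/10 s, in which the tool goes at most 50 mm and 8.59 degrees, less where a joint would pass 70% of its speed; a pose out of reach is approached as far as the arm can. A call with a number of a shift or a turn outside -1 to 1 is refused whole. A call with a gripper value outside its range is refused whole. OPENING is the opening, from -1 (shut) to 1 (fully open), set as the call begins (- or left out, the last holds). The fingers move at their own pace and stop on an object; the grip force is fixed at half the most. Time passes only in rows, so rows that do not move let the fingers close, or fill a call up. It gives the time, the measured TCP pose, the force, the opening and the grip force at its end, in the units of the state.
- arm.read_state(): the state, without advancing time (a new reading comes with each control period).
- arm.get_image(name): name is "side" or "top"; returns the picture (420x560x3 uint8, red, green, blue); there is no depth.
- arm.camera_params(name): a dict with "K" (3x3 intrinsics, pixels), "position" and "orientation" of the camera in the world. Camera axes: x right, y down, z forward; pixel columns grow to the right and rows downward; lengths in mm; the calibration is good to about 2 mm. A picture is of the moment at which its call begins. camera_params takes no time and is no camera call.
- arm.job_done(): hands the job in; it is judged then, once.
The state is a dict: "clock": time; "joints": joint angles; "joint_vel": joint speeds; "joint_efforts": joint torques, N m; "position": TCP position; "ee_rot": TCP orientation; "contact_force": force on the tool from outside, world axes, zero at the start; "wrist_torque": the same for the moment, N m; "gripper_width": finger opening in mm; "grasp_force": force on a finger pad.
Only numpy, scipy, OpenCV 4.12 (cv2) and the standard library are available. Lean on these libraries where they do the work, as an engineer would, in place of code of your own. Each camera call takes 0.05 s, during which the arm holds its last target. There are 200 camera calls.

TASK

Refill the blue bowl with cedar moth balls: while the carton stands on the counter, pull its folded spout fully out by the orange tab, then lift the carton and tilt it low over the bowl until all five balls have run out of the spout into the bowl. Stand the carton upright on the counter again and let go of it. Do not shove the bowl or disturb the bottle, bell, pot or calculator.

Things in the scene. Friction and masses are not known exactly. Their poses are not given: they have to be found in the camera images.
- carton: Brown cardboard carton with a green band, 100 mm (x) x 60 mm (y) x 120 mm high, about 0.3 kg with its balls, loose on the counter. Origin: centre of its underside; z up its height. The spout is in its front, -x face. Grip it across the 60 mm width (its y) near the top, fingertips about 40 mm below it.
- spout (a joint): Spout hinge, rad: 0 folded in flush, 1.1 fully out (stop). The hinge line runs along the carton's y, 50 mm above its underside, 48.5 mm in front (-x) of its origin; white chute 53 mm wide, its plate 70 mm long from the hinge, the orange tab going on to 92 mm. Its top swings out to the carton's -x and down. Light (0.03 N m), stays where left; may start a little ajar and may stay out at the end.
- spout_tab (a point): Middle of the orange pull tab (34 mm wide, 4 mm thick), 80 mm from the hinge. With the spout folded in, the tab stands 22 mm above the carton's top, so it can be pinched by its side edges or faces, or hooked from behind by closed fingertips over the carton's top.
- spout_lip (a point): Middle of the spout plate's free edge, 70 mm from the hinge, where the balls leave. Inside the carton a fixed ramp rises at 27 degrees from the bottom of the back wall to the spout hinge; with the spout fully out the balls begin to roll out when the carton is tipped forward (spout side down) by 30 to 40 degrees, and all have run out by 55 to 60.
- bowl: Blue ceramic bowl, open, rim radius 75 mm, 55 mm high, 0.5 kg, loose on the counter. Origin: centre of its underside.
- ball_0_center (a point): Centre of cedar ball 1 of 5: pale wooden sphere, 22 mm across, 10 g; starts inside the carton, out of sight.
- ball_1_center (a point): Centre of cedar ball 2 of 5: pale wooden sphere, 22 mm across, 10 g; starts inside the carton, out of sight.
- ball_2_center (a point): Centre of cedar ball 3 of 5: pale wooden sphere, 22 mm across, 10 g; starts inside the carton, out of sight.
- ball_3_center (a point): Centre of cedar ball 4 of 5: pale wooden sphere, 22 mm across, 10 g; starts inside the carton, out of sight.
- ball_4_center (a point): Centre of cedar ball 5 of 5: pale wooden sphere, 22 mm across, 10 g; starts inside the carton, out of sight.
- spotter_a: Bystander: white squeeze bottle with red nozzle, 50 mm across, 167 mm high. Origin: centre of its underside.
- service_bell: Bystander: white counter bell, 85 mm across, 60 mm high. Origin: centre of its underside.
- pot_2: Bystander: small clear pot of orange buttons with a white lid, 62 mm across, 58 mm high. Origin: centre of its underside.
- calculator: Bystander: black calculator lying flat, 146 x 100 x 17 mm. Origin: centre of its underside.

How it is judged:
By the outcome, as a careful person would: the job done as asked, in the order asked, and still so for the second after the job is handed in, with the robot touching nothing.
It also fails if it takes over 69 s, if anything falls off the work surface, if the arm or the gripper's body presses on something with over 40 N, if the wrist force passes 120 N, or if a joint passes its speed limit or range.

## Working session

There is one attempt and no reset: what is moved stays moved. The work goes in short steps, Python scripts to look and compute and a shell command to move; the robot and the scene stay as the last step left them, time stands still between calls to the robot, and variables do not carry over. Pictures are saved under pics/ and viewed, at most 10 in all, crops included, and the job is handed in when it is done.

```bash
mkdir -p pics; python3 - <<'E'
from bench import arm
import cv2
for n in("side","top"):
    cv2.imwrite(f"pics/{n}0.png",arm.get_image(n)[:,:,::-1]); print(arm.camera_params(n))
print(arm.read_state())
E
```

```text
{'K': array([[518.39469728,   0.        , 279.30873622],
       [  0.        , 518.39469728, 203.87650334],
       [  0.        ,   0.        ,   1.        ]]), 'position': array([ 338.98512599, 1058.26832658,  771.98267605]), 'orientation': array([-0.05046114,  0.87249158, -0.48483876,  0.03381554])}
{'K': array([[393.00155668,   0.        , 275.30751679],
       [  0.        , 393.00155668, 208.55906637],
       [  0.        ,   0.        ,   1.        ]]), 'position': array([319.36110242, -26.61276373, 970.95810129]), 'orientation': array([-0.69769484,  0.71046027, -0.05457066,  0.07409565])}
{'clock': 0.1, 'joints': array([-1.00243456e+00,  3.85496449e-01,  6.74877718e-03, -4.01791708e-04,
       -1.19399240e+00, -2.58612385e-01]), 'joint_vel': array([-0.00065483, -0.00114806,  0.00164588,  0.00097743,  0.00135448,
        0.00083621]), 'joint_efforts': array([-1.29450964e-03, -3.93318093e+01,  1.88928777e+01,  4.19799507e+00,
       -2.61305177e-03,  3.13653636e-06]), 'position': array([ 190.36894342, -594.75596608,  230.32039274]), 'ee_rot': array([-1.54183000e-01,  9.88041812e-01,  9.64997124e-04, -2.19509599e-04]), 'contact_force': array([ 0.76022897,  0.13404131, -0.32845064]), 'wrist_torque': array([-0.05840297, -0.01644847, -0.01505634]), 'grasp_force': 0.0, 'gripper_width': 85.54016534143483}
```

View pics/side0.png

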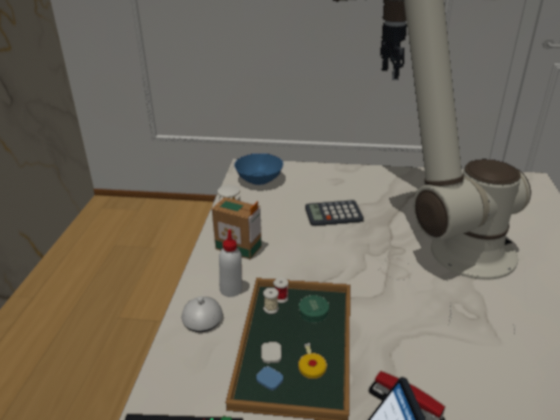

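View pics/top0.png

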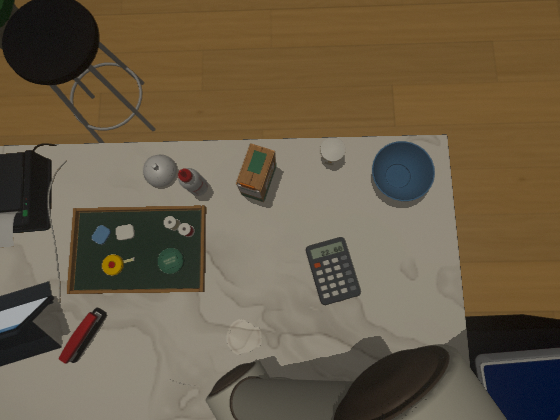

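The carton is at about top px (257,172), with the bowl at (403,171), the pot at (333,153), the bottle at (190,180) and the calculator at (333,270). I'll enlarge the crops to get the details.

```bash
python3 - <<'E'
import cv2,numpy as np
a=cv2.imread("pics/top0.png")[130:220,160:290]; b=cv2.imread("pics/side0.png")[180:270,195:295]
a=cv2.resize(a,None,fx=6,fy=6,interpolation=cv2.INTER_CUBIC)[:, :];b=cv2.resize(b,None,fx=6,fy=6,interpolation=cv2.INTER_CUBIC)
cv2.imwrite("pics/c1.png",a);cv2.imwrite("pics/c2.png",b)
E
```

```text
(no output)
```

View pics/c1.png

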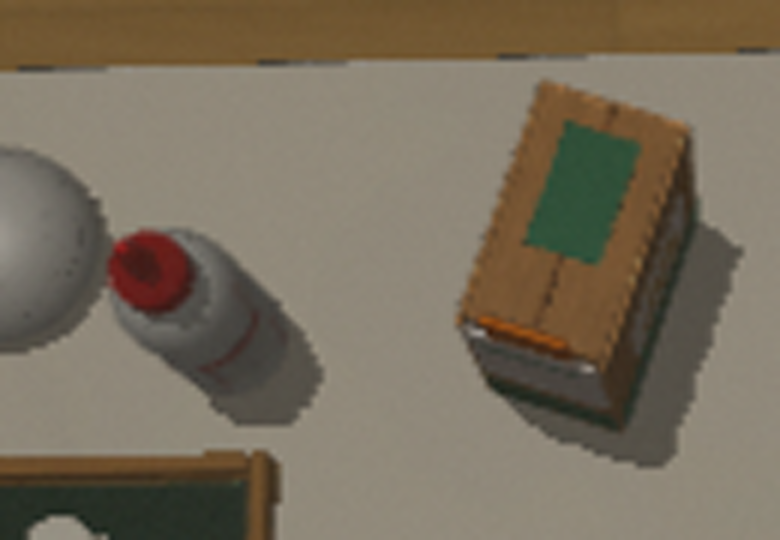

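View pics/c2.png

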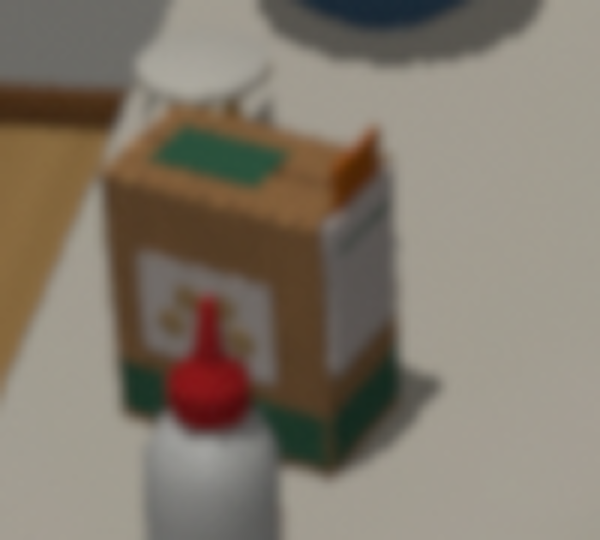

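The top crop shows the carton's upper corners at (543,85), (690,127), (600,372) and (460,322), with the orange tab at (527,337). The spout faces the robot and is folded in. The side crop agrees with this.

```bash
cat > h.py <<'E'
import numpy as np, cv2
from bench import arm
from scipy.spatial.transform import Rotation as R
from scipy.optimize import least_squares
def ray(n,u,v,z):
    p=arm.camera_params(n);d=R.from_quat(p["orientation"]).apply(np.linalg.inv(p["K"])@[u,v,1]);c=p["position"]
    return c+d*(z-c[2])/d[2]
def proj(n,P):
    p=arm.camera_params(n);q=R.from_quat(p["orientation"]).inv().apply(np.atleast_2d(P)-p["position"])@p["K"].T
    return q[:,:2]/q[:,2:]
E
python3 - <<'E'
from h import *
T=np.array([[543,85],[690,127],[600,372],[460,322],[625,430],[490,385]])/6+[160,130]
L=np.array([[50,30,120],[50,-30,120],[-50,-30,120],[-50,30,120],[-50,-30,0],[-50,30,0]])
S=np.array([[102,178],[328,222],[332,475],[398,408]])/6+[195,180]
LS=np.array([[50,30,120],[-50,30,120],[-50,30,0],[-50,-30,0]])
for LL in([50,30],):
  f=lambda v,n,l:proj(n,R.from_euler('z',v[2]).apply(l)+[v[0],v[1],0])
  r=least_squares(lambda v:np.r_[(f(v,"top",L)-T).ravel(),(f(v,"side",LS)-S).ravel()],[450,0,0])
  print(r.x,np.degrees(r.x[2]),np.round(r.fun,1))
a=cv2.imread("pics/top0.png").astype(int)
print("tab",ray("top",160+527/6,130+337/6,135), ray("side",195+357/6,180+165/6,135))
# bowl from blue mask
hsv=cv2.cvtColor(a.astype(np.uint8),cv2.COLOR_BGR2HSV)
m=cv2.inRange(hsv,(95,90,40),(120,255,255));m[:, :340]=0;m[230:]=0
ys,xs=np.nonzero(m);print("blue",xs.min(),xs.max(),ys.min(),ys.max())
cs,_=cv2.findContours(m,0,2);c=max(cs,key=cv2.contourArea);h=cv2.convexHull(c)
W=np.array([ray("top",u,v,55) for u,v in h[:,0]])[:,:2].astype(np.float32);print("bowl",cv2.minEnclosingCircle(W))
print("pot",ray("top",333,151,58),"bell",ray("top",160,171,40),"bottle noz",ray("top",184,175,167),"edge top",ray("top",257,140,0),ray("top",403,136,0))
print("calc",[ray("top",*p,17)[:2].round() for p in((307,245),(344,237),(360,295),(322,304))])
E
```

```text
[ 5.72019476e+02  3.93010024e+01 -3.37028657e-01] -19.310319614989684 [-0.5 -1.1 -0.  -0.3  0.8 -0.2 -1.3  0.  -0.3  0.8 -0.2  1.  -0.3 -1.9
 -1.   0.8  0.4  0.2  1.  -2. ]
tab [524.78391296  54.81560042 135.        ] [524.28010625  62.61191173 135.        ]
blue 372 433 142 200
bowl ((574.4315795898438, -308.31011962890625), 73.22734069824219)
pot [ 626.42877085 -144.30845189   58.        ] bell [591.62026632 281.82159599  40.        ] bottle noz [544.42905011 187.84670472 167.        ] edge top [680.79462917  43.73136984   0.        ] [ 681.72543634 -333.01683929    0.        ]
calc [array([404., -77.]), array([ 422., -167.]), array([ 284., -198.]), array([ 265., -108.])]
```

```bash
R='{"x":0.111,"y":0.201,"z":0,"ax":0,"ay":0,"az":-0.0257}'; python3 -m handwheel '[{"x":0.111,"y":0.201,"z":0,"ax":0,"ay":0,"az":-0.0257},{"x":0.111,"y":0.201,"z":0,"ax":0,"ay":0,"az":-0.0257},{"x":0.111,"y":0.201,"z":0,"ax":0,"ay":0,"az":-0.0257},{"x":0.111,"y":0.201,"z":0,"ax":0,"ay":0,"az":-0.0257},{"x":0.111,"y":0.201,"z":0,"ax":0,"ay":0,"az":-0.0257},{"x":0.111,"y":0.201,"z":0,"ax":0,"ay":0,"az":-0.0257},{"x":0.111,"y":0.201,"z":0,"ax":0,"ay":0,"az":-0.0257},{"x":0.111,"y":0.201,"z":0,"ax":0,"ay":0,"az":-0.0257}]' -1
python3 -m handwheel '[{"x":0.111,"y":0.201,"z":0,"ax":0,"ay":0,"az":-0.0257},{"x":0.111,"y":0.201,"z":0,"ax":0,"ay":0,"az":-0.0257},{"x":0.111,"y":0.201,"z":0,"ax":0,"ay":0,"az":-0.0257},{"x":0.111,"y":0.201,"z":0,"ax":0,"ay":0,"az":-0.0257},{"x":0.111,"y":0.201,"z":0,"ax":0,"ay":0,"az":-0.0257},{"x":0.111,"y":0.201,"z":0,"ax":0,"ay":0,"az":-0.0257},{"x":0.111,"y":0.201,"z":0,"ax":0,"ay":0,"az":-0.0257},{"x":0.111,"y":0.201,"z":0,"ax":0,"ay":0,"az":-0.0257}]'
python3 -c "
from h import *
s=arm.read_state();print(s['position'],s['ee_rot'],s['joints'],s['contact_force'],s['gripper_width'])
M=R.from_quat(s['ee_rot']).as_matrix();print(np.degrees(np.arctan2(M[1,1],M[0,1])))
d=np.array([-.944,.331]);l=np.array([.331,.944]);q=s['position'][:2]-[572,39.3];print('u,y',q@d,q@l)"
```

```text
clock: 0.9
position: [368.5, -271.8, 231.2]
ee_rot: [0.007, 1.0, 0.0, -0.0]
contact_force: [0.7, 0.6, 0.6]
gripper_width: 0.2
grasp_force: 0.0
clock: 1.7
position: [546.1, 49.8, 231.0]
ee_rot: [0.168, 0.986, -0.0, -0.0]
contact_force: [0.7, -0.8, -0.4]
gripper_width: 0.2
grasp_force: 0.0
[546.05991421  49.8219544  231.04186839] [ 1.67907144e-01  9.85802770e-01 -1.02835965e-04 -2.79943650e-04] [ 3.86641544e-01  2.55072690e-01 -1.81785999e-01 -1.32877767e-04
 -1.13452183e+00 -2.29479427e+00] [ 0.665955   -0.79089083 -0.40681792] 0.18700183695758016
70.66768713132599
u,y 27.97020789204574 1.3465565560238266
```

```bash
python3 -m handwheel '[{"z":-0.15},{"z":-0.15},{"z":-0.12},{"z":-0.06},{"z":-0.03},{"z":-0.015},{},{}]' 
python3 -c "
from h import *
a=cv2.resize(arm.get_image('side')[160:280,180:320,::-1],None,fx=5,fy=5,interpolation=2)
cv2.imwrite('pics/s1.png',a);s=arm.read_state();print(s['position'],s['contact_force'])"
```

```text
[549.86979599  54.47036806 230.54896329] [3.26592562 2.35307805 1.61120477]invalid input at $[0]: expected keys x, y, z, ax, ay, az
```

View pics/s1.png

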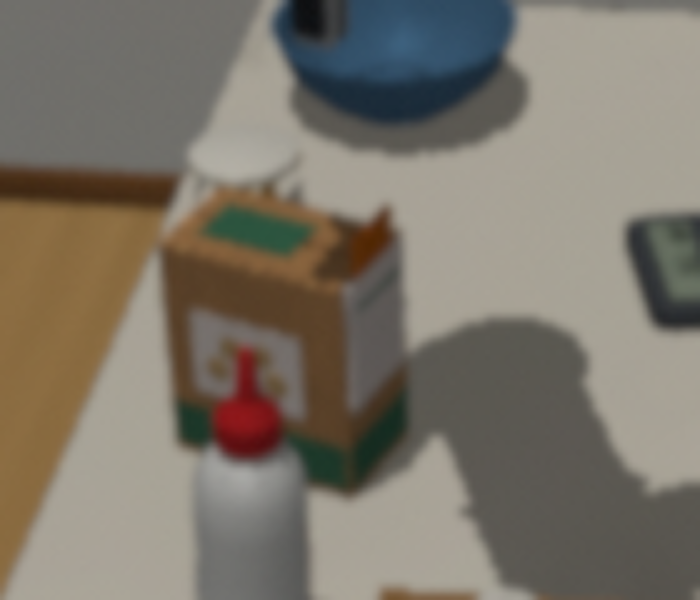

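The picture shows the carton undisturbed, with the orange tab upright at crop px (375,240) and the gripper still above. The move was refused because rows need every key. I'll settle first and then descend.

```bash
python3 -m handwheel '[{"x":0,"y":0,"z":0,"ax":0,"ay":0,"az":0},{"x":0,"y":0,"z":0,"ax":0,"ay":0,"az":0},{"x":0,"y":0,"z":-0.1,"ax":0,"ay":0,"az":0},{"x":0,"y":0,"z":-0.1,"ax":0,"ay":0,"az":0},{"x":0,"y":0,"z":-0.1,"ax":0,"ay":0,"az":0},{"x":0,"y":0,"z":-0.05,"ax":0,"ay":0,"az":0},{"x":0,"y":0,"z":0,"ax":0,"ay":0,"az":0},{"x":0,"y":0,"z":0,"ax":0,"ay":0,"az":0}]'
cat >> h.py <<'E'
def st(c=(572,39.3)):
    s=arm.read_state();d=np.array([-.944,.331]);l=np.array([.331,.944]);q=s['position'][:2]-c
    M=R.from_quat(s['ee_rot']).as_matrix()
    print('p',s['position'].round(1),'u,y',(q@d).round(1),(q@l).round(1),'toolz',M[:,2].round(3),'ytool',M[:,1].round(3),'F',s['contact_force'].round(2),'w',s['gripper_width'],'j',s['joints'].round(2),s['clock'])
E
python3 -c "
from h import *
st()"
```

```text
clock: 2.55
position: [546.1, 47.4, 162.1]
ee_rot: [0.168, 0.986, 0.0, 0.001]
contact_force: [0.4, 0.4, 0.4]
gripper_width: 0.0
grasp_force: 0.0
p [546.1  47.4 162.1] u,y 27.2 -0.9 toolz [ 0.001  0.    -1.   ] ytool [0.33  0.944 0.   ] F [0.43 0.36 0.35] w 0.029898097561107694 j [ 0.38  0.32 -0.28  0.   -0.97 -2.29] 2.55
```

```bash
python3 -m handwheel '[{"x":0,"y":0,"z":-0.08,"ax":0,"ay":0,"az":0},{"x":0,"y":0,"z":-0.06,"ax":0,"ay":0,"az":0},{"x":0,"y":0,"z":-0.03,"ax":0,"ay":0,"az":0},{"x":0,"y":0,"z":-0.01,"ax":0,"ay":0,"az":0},{"x":0,"y":0,"z":0,"ax":0,"ay":0,"az":0},{"x":0,"y":0,"z":0,"ax":0,"ay":0,"az":0},{"x":0,"y":0,"z":0,"ax":0,"ay":0,"az":0},{"x":0,"y":0,"z":0,"ax":0,"ay":0,"az":0}]'
python3 -c "
from h import *
st()
# corner path
pu,pz=27,126
for f in np.linspace(0,1.1,9):
  r=77;u=48.5+r*np.sin(f)-2*np.cos(f)-11;z=50+r*np.cos(f)+2*np.sin(f)
  du=(u-pu)/200;print(round(f,2),round(u,1),round(z,1),'x %.3f y %.3f z %.3f'%(-.944*du,.331*du,(z-pz)/200));pu,pz=u,z
"
```

```text
clock: 3.35
position: [546.0, 48.1, 125.7]
ee_rot: [0.167, 0.986, 0.0, 0.0]
contact_force: [-0.0, -0.5, -0.2]
gripper_width: 0.2
grasp_force: 0.0
p [546.   48.1 125.7] u,y 27.5 -0.3 toolz [ 0.001  0.    -1.   ] ytool [0.33  0.944 0.001] F [-0.01 -0.46 -0.17] w 0.20896466398853245 j [ 0.38  0.36 -0.33  0.   -0.89 -2.29] 3.35
0.0 35.5 127.0 x -0.040 y 0.014 z 0.005
0.14 46.1 126.5 x -0.050 y 0.017 z -0.002
0.28 56.5 124.6 x -0.049 y 0.017 z -0.009
0.41 66.5 121.3 x -0.047 y 0.017 z -0.017
0.55 76.0 116.7 x -0.045 y 0.016 z -0.023
0.69 84.8 110.8 x -0.041 y 0.015 z -0.030
0.82 92.7 103.7 x -0.037 y 0.013 z -0.035
0.96 99.5 95.6 x -0.032 y 0.011 z -0.040
1.1 105.2 86.7 x -0.027 y 0.009 z -0.045
```

```bash
python3 -m handwheel '[{"x":-0.040,"y":0.014,"z":0.005,"ax":0,"ay":0,"az":0},{"x":-0.050,"y":0.017,"z":-0.002,"ax":0,"ay":0,"az":0},{"x":-0.049,"y":0.017,"z":-0.009,"ax":0,"ay":0,"az":0},{"x":-0.047,"y":0.017,"z":-0.017,"ax":0,"ay":0,"az":0},{"x":-0.045,"y":0.016,"z":-0.023,"ax":0,"ay":0,"az":0},{"x":-0.041,"y":0.015,"z":-0.030,"ax":0,"ay":0,"az":0},{"x":-0.037,"y":0.013,"z":-0.035,"ax":0,"ay":0,"az":0},{"x":-0.032,"y":0.011,"z":-0.040,"ax":0,"ay":0,"az":0}]'
python3 -m handwheel '[{"x":-0.020,"y":0.007,"z":-0.03,"ax":0,"ay":0,"az":0},{"x":-0.007,"y":0.002,"z":-0.015,"ax":0,"ay":0,"az":0},{"x":0,"y":0,"z":-0.005,"ax":0,"ay":0,"az":0},{"x":0,"y":0,"z":0,"ax":0,"ay":0,"az":0},{"x":0,"y":0,"z":0,"ax":0,"ay":0,"az":0},{"x":0,"y":0,"z":0,"ax":0,"ay":0,"az":0},{"x":0,"y":0,"z":0,"ax":0,"ay":0,"az":0},{"x":0,"y":0,"z":0,"ax":0,"ay":0,"az":0}]'
python3 -c "
from h import *
a=cv2.resize(arm.get_image('side')[170:270,190:290,::-1],None,fx=4,fy=4,interpolation=2)
b=cv2.resize(arm.get_image('top')[130:230,210:310,::-1],None,fx=4,fy=4,interpolation=2)
cv2.imwrite('pics/s2.png',np.hstack([a,b]));st()"
```

```text
clock: 4.15
position: [476.9, 72.3, 94.5]
ee_rot: [0.167, 0.986, 0.0, 0.0]
contact_force: [0.7, -0.2, -0.7]
gripper_width: 0.0
grasp_force: 0.2
clock: 4.95
position: [472.5, 73.8, 85.3]
ee_rot: [0.167, 0.986, 0.0, 0.0]
contact_force: [0.5, -0.1, 0.5]
gripper_width: -0.1
grasp_force: 0.6
p [472.4  73.8  85.2] u,y 105.4 -0.4 toolz [ 0.001  0.    -1.   ] ytool [0.33  0.944 0.   ] F [-0.19 -0.9   0.84] w -0.11196670634698459 j [ 0.5   0.31 -0.54  0.   -0.72 -2.4 ] 5.05
```

View pics/s2.png

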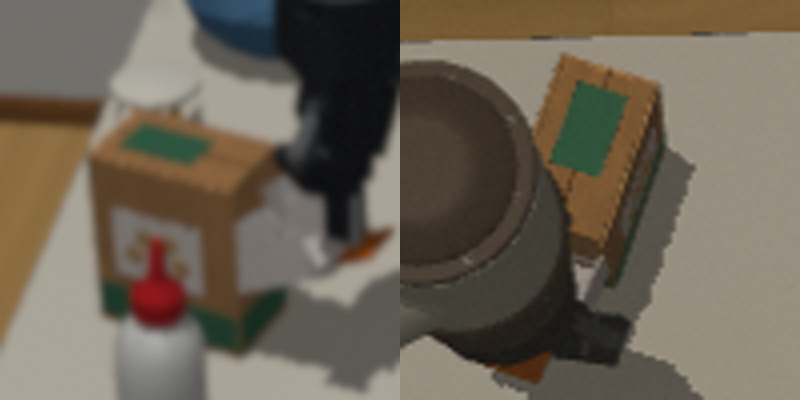

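The spout is out: the tab is at about (365,245) in the side crop, with the fingertips on it, and the carton is unmoved. I'll press a touch more to reach the stop, then rise.

```bash
python3 -m handwheel '[{"x":-0.005,"y":0.002,"z":-0.01,"ax":0,"ay":0,"az":0},{"x":-0.003,"y":0.001,"z":-0.006,"ax":0,"ay":0,"az":0},{"x":0,"y":0,"z":0,"ax":0,"ay":0,"az":0},{"x":0,"y":0,"z":0,"ax":0,"ay":0,"az":0},{"x":0,"y":0,"z":0,"ax":0,"ay":0,"az":0},{"x":0,"y":0,"z":0,"ax":0,"ay":0,"az":0},{"x":0,"y":0,"z":0,"ax":0,"ay":0,"az":0},{"x":0,"y":0,"z":0,"ax":0,"ay":0,"az":0}]'
python3 -c "
from h import *
st()"
python3 -m handwheel '[{"x":0,"y":0,"z":0.05,"ax":0,"ay":0,"az":0},{"x":0,"y":0,"z":0.1,"ax":0,"ay":0,"az":0},{"x":0,"y":0,"z":0.15,"ax":0,"ay":0,"az":0},{"x":0,"y":0,"z":0.2,"ax":0,"ay":0,"az":0},{"x":0,"y":0,"z":0.1,"ax":0,"ay":0,"az":0},{"x":0,"y":0,"z":0.05,"ax":0,"ay":0,"az":0},{"x":0,"y":0,"z":0,"ax":0,"ay":0,"az":0},{"x":0,"y":0,"z":0,"ax":0,"ay":0,"az":0}]' 1
python3 -c "
from h import *
b=arm.get_image('side');t=arm.get_image('top')
cv2.imwrite('pics/side3.png',b[:,:,::-1]);cv2.imwrite('pics/top3.png',t[:,:,::-1])
a=cv2.resize(b[170:270,190:290,::-1],None,fx=4,fy=4,interpolation=2)
b=cv2.resize(t[130:230,210:310,::-1],None,fx=4,fy=4,interpolation=2)
cv2.imwrite('pics/s3.png',np.hstack([a,b]));st()
d=np.array([-.944,.331,0]);o=np.array([572,39.3,0])
for f in(.8,.9,1.0,1.1):
  P=[o+d*(48.5+r*np.sin(f))+[0,0,50+r*np.cos(f)] for r in (80,92)]
  print(f,((proj('side',P)-[190,170])*4).round())
print('corners',((proj('side',[R.from_euler('z',-19.3,degrees=True).apply(v)+o for v in([50,30,120],[-50,30,120],[-50,30,0])])-[190,170])*4).round())
"
```

```text
clock: 5.85
position: [470.6, 74.4, 81.9]
ee_rot: [0.167, 0.986, 0.0, 0.0]
contact_force: [0.0, 0.1, 3.1]
gripper_width: -0.1
grasp_force: 1.1
p [470.6  74.4  81.9] u,y 107.4 -0.5 toolz [ 0.  0. -1.] ytool [0.33  0.944 0.   ] F [0.03 0.07 3.09] w -0.05573094242421689 j [ 0.5   0.31 -0.55 -0.   -0.71 -2.41] 5.85
clock: 6.65
position: [469.7, 74.1, 210.8]
ee_rot: [0.167, 0.986, -0.0, -0.001]
contact_force: [-0.4, -0.7, -0.2]
gripper_width: 85.2
grasp_force: 0.0
p [469.7  74.  210.3] u,y 108.1 -1.1 toolz [-0.003 -0.001 -1.   ] ytool [ 0.33   0.944 -0.002] F [0.85 0.52 0.65] w 85.1182001774758 j [ 0.5   0.15 -0.38 -0.   -1.05 -2.41] 6.75
0.8 [[346. 209.]
 [359. 200.]]
0.9 [[354. 220.]
 [369. 213.]]
1.0 [[362. 231.]
 [377. 226.]]
1.1 [[368. 243.]
 [385. 239.]]
corners [[ 87. 151.]
 [235. 191.]
 [243. 358.]]
```

View pics/s3.png

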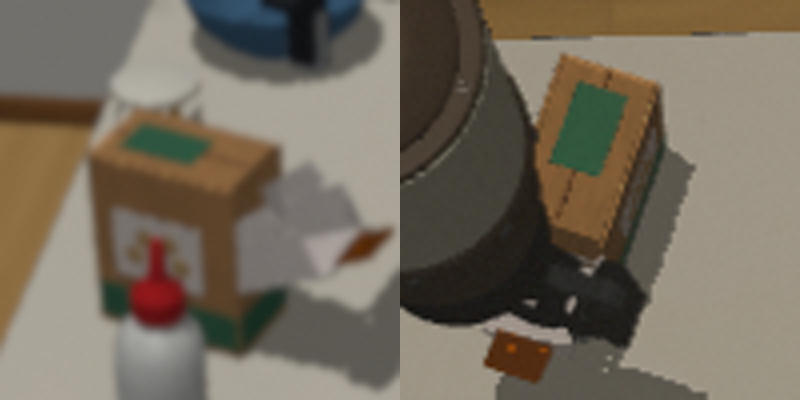

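The tab is at (368,246) in the side crop, which matches the 1.1 rad prediction of (368,243). The carton has not moved, so I'll go to the grip.

```bash
python3 -m handwheel '[{"x":0.17,"y":-0.058,"z":0,"ax":0,"ay":0,"az":0},{"x":0.17,"y":-0.058,"z":0,"ax":0,"ay":0,"az":0},{"x":0.16,"y":-0.056,"z":0,"ax":0,"ay":0,"az":0},{"x":0,"y":0,"z":0,"ax":0,"ay":0,"az":0},{"x":0,"y":0,"z":-0.1,"ax":0,"ay":0,"az":0},{"x":0,"y":0,"z":-0.15,"ax":0,"ay":0,"az":0},{"x":0,"y":0,"z":-0.05,"ax":0,"ay":0,"az":0},{"x":0,"y":0,"z":0,"ax":0,"ay":0,"az":0}]' 1
python3 -c "
from h import *
st()"
```

```text
clock: 7.55
position: [568.8, 39.7, 149.7]
ee_rot: [0.167, 0.986, -0.001, -0.003]
contact_force: [-0.5, 0.3, 0.5]
gripper_width: 85.6
grasp_force: 0.0
p [568.8  39.7 149.7] u,y 3.1 -0.7 toolz [-0.005 -0.002 -1.   ] ytool [ 0.33   0.944 -0.003] F [-0.51  0.27  0.46] w 85.62242433422688 j [ 0.35  0.37 -0.24 -0.   -0.97 -2.26] 7.55
```

```bash
python3 -m handwheel '[{"x":0,"y":0,"z":-0.1,"ax":0,"ay":0,"az":0},{"x":0,"y":0,"z":-0.12,"ax":0,"ay":0,"az":0},{"x":0,"y":0,"z":-0.08,"ax":0,"ay":0,"az":0},{"x":0,"y":0,"z":-0.04,"ax":0,"ay":0,"az":0},{"x":0,"y":0,"z":-0.02,"ax":0,"ay":0,"az":0},{"x":0,"y":0,"z":0,"ax":0,"ay":0,"az":0},{"x":0,"y":0,"z":0,"ax":0,"ay":0,"az":0},{"x":0,"y":0,"z":0,"ax":0,"ay":0,"az":0}]' 1
python3 -m handwheel '[{"x":0,"y":0,"z":0,"ax":0,"ay":0,"az":0},{"x":0,"y":0,"z":0,"ax":0,"ay":0,"az":0},{"x":0,"y":0,"z":0,"ax":0,"ay":0,"az":0},{"x":0,"y":0,"z":0,"ax":0,"ay":0,"az":0},{"x":0,"y":0,"z":0,"ax":0,"ay":0,"az":0},{"x":0,"y":0,"z":0,"ax":0,"ay":0,"az":0},{"x":0,"y":0,"z":0,"ax":0,"ay":0,"az":0},{"x":0,"y":0,"z":0,"ax":0,"ay":0,"az":0}]' -1
python3 -c "
from h import *
st()"
```

```text
clock: 8.35
position: [571.2, 40.1, 80.9]
ee_rot: [0.167, 0.986, 0.0, 0.001]
contact_force: [0.4, -0.3, 0.4]
gripper_width: 85.5
grasp_force: 0.0
clock: 9.15
position: [571.4, 40.3, 80.7]
ee_rot: [0.167, 0.986, 0.0, 0.001]
contact_force: [0.6, 1.5, 5.3]
gripper_width: 59.1
grasp_force: 65.7
p [571.4  40.3  80.7] u,y 0.9 0.8 toolz [ 0.002  0.001 -1.   ] ytool [0.329 0.944 0.001] F [0.61 1.46 5.34] w 59.14873557927372 j [ 0.35  0.45 -0.32  0.   -0.81 -2.26] 9.15
```

```bash
python3 -m handwheel '[{"x":0,"y":0,"z":0.04,"ax":0,"ay":0,"az":0},{"x":0,"y":0,"z":0.08,"ax":0,"ay":0,"az":0},{"x":0,"y":0,"z":0.13,"ax":0,"ay":0,"az":0},{"x":0,"y":0,"z":0.15,"ax":0,"ay":0,"az":0},{"x":0,"y":0,"z":0.15,"ax":0,"ay":0,"az":0},{"x":0,"y":0,"z":0.12,"ax":0,"ay":0,"az":0},{"x":0,"y":0,"z":0.06,"ax":0,"ay":0,"az":0},{"x":0,"y":0,"z":0.02,"ax":0,"ay":0,"az":0}]'
python3 -m handwheel '[{"x":-0.0067,"y":-0.0658,"z":0,"ax":0,"ay":0,"az":0.083},{"x":-0.0067,"y":-0.0658,"z":0,"ax":0,"ay":0,"az":0.083},{"x":-0.0067,"y":-0.0658,"z":0,"ax":0,"ay":0,"az":0.083},{"x":-0.0067,"y":-0.0658,"z":0,"ax":0,"ay":0,"az":0.083},{"x":-0.0067,"y":-0.0658,"z":0,"ax":0,"ay":0,"az":0.083},{"x":-0.0067,"y":-0.0658,"z":0,"ax":0,"ay":0,"az":0.083},{"x":-0.0067,"y":-0.0658,"z":0,"ax":0,"ay":0,"az":0.083},{"x":-0.0067,"y":-0.0658,"z":0,"ax":0,"ay":0,"az":0.083}]'
python3 -m handwheel '[{"x":-0.0067,"y":-0.0658,"z":0,"ax":0,"ay":0,"az":0.083},{"x":-0.0067,"y":-0.0658,"z":0,"ax":0,"ay":0,"az":0.083},{"x":-0.0067,"y":-0.0658,"z":0,"ax":0,"ay":0,"az":0.083},{"x":-0.0067,"y":-0.0658,"z":0,"ax":0,"ay":0,"az":0.083},{"x":-0.0067,"y":-0.0658,"z":0,"ax":0,"ay":0,"az":0.083},{"x":-0.0067,"y":-0.0658,"z":0,"ax":0,"ay":0,"az":0.083},{"x":-0.0067,"y":-0.0658,"z":0,"ax":0,"ay":0,"az":0.083},{"x":-0.0067,"y":-0.0658,"z":0,"ax":0,"ay":0,"az":0.083}]'
python3 -m handwheel '[{"x":0,"y":0,"z":0,"ax":0,"ay":0,"az":0},{"x":0,"y":0,"z":0,"ax":0,"ay":0,"az":0},{"x":0,"y":0,"z":0,"ax":0,"ay":0,"az":0},{"x":0,"y":0,"z":0,"ax":0,"ay":0,"az":0},{"x":0,"y":0,"z":0,"ax":0,"ay":0,"az":0},{"x":0,"y":0,"z":0,"ax":0,"ay":0,"az":0},{"x":0,"y":0,"z":0,"ax":0,"ay":0,"az":0},{"x":0,"y":0,"z":0,"ax":0,"ay":0,"az":0}]'
python3 -c "
from h import *
a=arm.get_image('side')[100:300,150:420,::-1];b=arm.get_image('top')[80:280,250:500,::-1]
cv2.imwrite('pics/s4.png',cv2.resize(np.hstack([a,b]),None,fx=1.5,fy=1.5));st()"
```

```text
clock: 9.95
position: [570.1, 39.8, 230.2]
ee_rot: [0.167, 0.986, 0.0, -0.0]
contact_force: [0.4, -0.2, -3.3]
gripper_width: 59.4
grasp_force: 65.2
clock: 10.75
position: [558.3, -65.8, 227.4]
ee_rot: [-0.348, 0.937, 0.001, -0.002]
contact_force: [-0.1, 0.2, -2.4]
gripper_width: 59.0
grasp_force: 65.2
clock: 11.55
position: [547.6, -170.9, 227.4]
ee_rot: [0.769, -0.639, -0.002, 0.001]
contact_force: [0.7, 0.5, -3.0]
gripper_width: 59.5
grasp_force: 65.2
clock: 12.35
position: [549.1, -170.5, 230.0]
ee_rot: [0.768, -0.641, 0.0, -0.0]
contact_force: [-0.1, 1.0, -1.4]
gripper_width: 59.4
grasp_force: 65.2
p [ 549.1 -170.5  229.9] u,y -47.8 -205.7 toolz [-0.  0. -1.] ytool [-0.984 -0.178 -0.   ] F [-0.2   0.59 -2.96] w 59.341696392841705 j [-0.02  0.3  -0.12 -0.   -1.15  0.2 ] 12.45
```

View pics/s4.png

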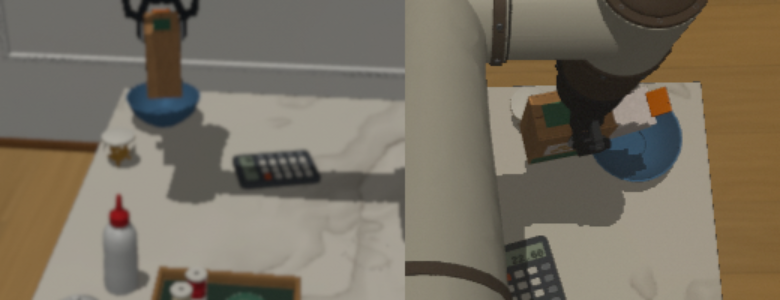

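The carton is held upright, and its spout points at the bowl (tab at (660,100) in the right half). Next I'll compute a lip-fixed tilt.

```bash
python3 -c "
import numpy as np
C=np.array([574.4,-308.3]);d=np.array([.178,-.984])
def T(t,zl):
  t=np.radians(t);xy=C+d*(-40-110*np.cos(t));return np.array([*xy,zl+110*np.sin(t)])
p=np.array([549.1,-170.5,230]);t0=0
for t,zl in((26,115),(36,100),(44,88),(52,78),(60,74)):
  q=T(t,zl);s=(t-t0)/90/8;print(t,q.round(1),'x %.4f y %.4f z %.4f ax %.4f ay %.4f'%(*((q-p)/1600),.984*s,.178*s));p=q;t0=t
"
```

```text
26 [ 549.7 -171.7  163.2] x 0.0004 y -0.0007 z -0.0417 ax 0.0355 ay 0.0064
36 [ 551.4 -181.4  164.7] x 0.0011 y -0.0061 z 0.0009 ax 0.0137 ay 0.0025
44 [ 553.2 -191.1  164.4] x 0.0011 y -0.0061 z -0.0002 ax 0.0109 ay 0.0020
52 [ 555.2 -202.3  164.7] x 0.0013 y -0.0070 z 0.0002 ax 0.0109 ay 0.0020
60 [ 557.5 -214.8  169.3] x 0.0014 y -0.0078 z 0.0029 ax 0.0109 ay 0.0020
```

```bash
python3 -m handwheel '[{"x":0.0004,"y":-0.0007,"z":-0.042,"ax":0.0355,"ay":0.0064,"az":0},{"x":0.0004,"y":-0.0007,"z":-0.042,"ax":0.0355,"ay":0.0064,"az":0},{"x":0.0004,"y":-0.0007,"z":-0.042,"ax":0.0355,"ay":0.0064,"az":0},{"x":0.0004,"y":-0.0007,"z":-0.042,"ax":0.0355,"ay":0.0064,"az":0},{"x":0.0004,"y":-0.0007,"z":-0.042,"ax":0.0355,"ay":0.0064,"az":0},{"x":0.0004,"y":-0.0007,"z":-0.042,"ax":0.0355,"ay":0.0064,"az":0},{"x":0.0004,"y":-0.0007,"z":-0.042,"ax":0.0355,"ay":0.0064,"az":0},{"x":0.0004,"y":-0.0007,"z":-0.042,"ax":0.0355,"ay":0.0064,"az":0}]'
python3 -c "
from h import *
st()"
```

```text
clock: 13.25
position: [550.2, -172.2, 162.6]
ee_rot: [0.748, -0.624, -0.172, -0.145]
contact_force: [0.2, 0.3, -2.9]
gripper_width: 59.3
grasp_force: 65.3
p [ 550.2 -172.2  162.6] u,y -49.4 -206.8 toolz [-0.077  0.432 -0.899] ytool [-0.984 -0.178 -0.001] F [ 0.23  0.33 -2.95] w 59.270376695025995 j [-0.26  0.5   0.09 -0.42 -1.38  0.56] 13.25
```

```bash
python3 -m handwheel '[{"x":0.0011,"y":-0.0061,"z":0.0009,"ax":0.0137,"ay":0.0025,"az":0},{"x":0.0011,"y":-0.0061,"z":0.0009,"ax":0.0137,"ay":0.0025,"az":0},{"x":0.0011,"y":-0.0061,"z":0.0009,"ax":0.0137,"ay":0.0025,"az":0},{"x":0.0011,"y":-0.0061,"z":0.0009,"ax":0.0137,"ay":0.0025,"az":0},{"x":0.0011,"y":-0.0061,"z":0.0009,"ax":0.0137,"ay":0.0025,"az":0},{"x":0.0011,"y":-0.0061,"z":0.0009,"ax":0.0137,"ay":0.0025,"az":0},{"x":0.0011,"y":-0.0061,"z":0.0009,"ax":0.0137,"ay":0.0025,"az":0},{"x":0.0011,"y":-0.0061,"z":0.0009,"ax":0.0137,"ay":0.0025,"az":0}]'
python3 -m handwheel '[{"x":0.0011,"y":-0.0061,"z":-0.0002,"ax":0.0109,"ay":0.002,"az":0},{"x":0.0011,"y":-0.0061,"z":-0.0002,"ax":0.0109,"ay":0.002,"az":0},{"x":0.0011,"y":-0.0061,"z":-0.0002,"ax":0.0109,"ay":0.002,"az":0},{"x":0.0011,"y":-0.0061,"z":-0.0002,"ax":0.0109,"ay":0.002,"az":0},{"x":0.0011,"y":-0.0061,"z":-0.0002,"ax":0.0109,"ay":0.002,"az":0},{"x":0.0011,"y":-0.0061,"z":-0.0002,"ax":0.0109,"ay":0.002,"az":0},{"x":0.0011,"y":-0.0061,"z":-0.0002,"ax":0.0109,"ay":0.002,"az":0},{"x":0.0011,"y":-0.0061,"z":-0.0002,"ax":0.0109,"ay":0.002,"az":0}]'
python3 -c "
from h import *
a=arm.get_image('side')[100:260,180:320,::-1];b=arm.get_image('top')[120:280,320:460,::-1]
cv2.imwrite('pics/s5.png',cv2.resize(np.hstack([a,b]),None,fx=2.8,fy=2.8,interpolation=2));st()"
```

```text
clock: 14.05
position: [551.6, -181.6, 164.2]
ee_rot: [0.73, -0.61, -0.238, -0.199]
contact_force: [-0.6, 0.9, -2.7]
gripper_width: 59.6
grasp_force: 65.2
clock: 14.85
position: [553.3, -191.4, 163.9]
ee_rot: [0.711, -0.594, -0.288, -0.24]
contact_force: [-0.1, 0.1, -2.6]
gripper_width: 59.3
grasp_force: 65.4
p [ 553.2 -191.7  163.3] u,y -58.8 -224.3 toolz [-0.124  0.684 -0.719] ytool [-0.984 -0.177  0.001] F [-0.56  0.89 -2.57] w 59.33125335793762 j [-0.41  0.64  0.28 -0.62 -1.68  0.67] 14.95
```

View pics/s5.png

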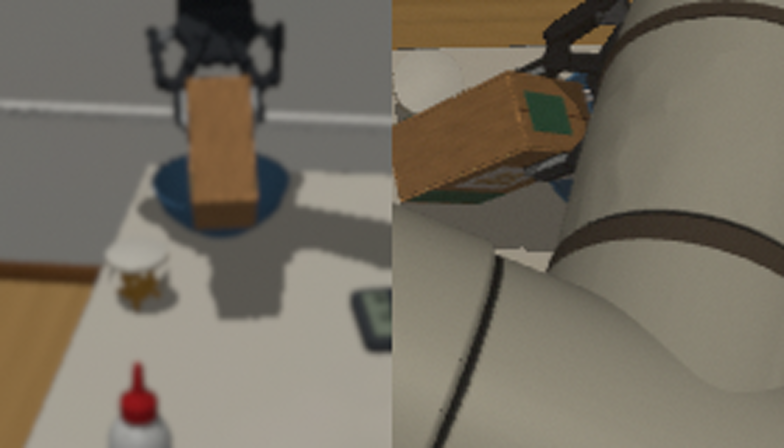

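The carton is tilted in line over the bowl, the pot (about (137,280)) is untouched, and the bowl's inside is hidden. I'll keep tilting.

```bash
python3 -m handwheel '[{"x":0.0013,"y":-0.007,"z":0.0002,"ax":0.0109,"ay":0.002,"az":0},{"x":0.0013,"y":-0.007,"z":0.0002,"ax":0.0109,"ay":0.002,"az":0},{"x":0.0013,"y":-0.007,"z":0.0002,"ax":0.0109,"ay":0.002,"az":0},{"x":0.0013,"y":-0.007,"z":0.0002,"ax":0.0109,"ay":0.002,"az":0},{"x":0.0013,"y":-0.007,"z":0.0002,"ax":0.0109,"ay":0.002,"az":0},{"x":0.0013,"y":-0.007,"z":0.0002,"ax":0.0109,"ay":0.002,"az":0},{"x":0.0013,"y":-0.007,"z":0.0002,"ax":0.0109,"ay":0.002,"az":0},{"x":0.0013,"y":-0.007,"z":0.0002,"ax":0.0109,"ay":0.002,"az":0}]'
python3 -m handwheel '[{"x":0.0014,"y":-0.0078,"z":0.0029,"ax":0.0109,"ay":0.002,"az":0},{"x":0.0014,"y":-0.0078,"z":0.0029,"ax":0.0109,"ay":0.002,"az":0},{"x":0.0014,"y":-0.0078,"z":0.0029,"ax":0.0109,"ay":0.002,"az":0},{"x":0.0014,"y":-0.0078,"z":0.0029,"ax":0.0109,"ay":0.002,"az":0},{"x":0.0014,"y":-0.0078,"z":0.0029,"ax":0.0109,"ay":0.002,"az":0},{"x":0.0014,"y":-0.0078,"z":0.0029,"ax":0.0109,"ay":0.002,"az":0},{"x":0.0014,"y":-0.0078,"z":0.0029,"ax":0.0109,"ay":0.002,"az":0},{"x":0.0014,"y":-0.0078,"z":0.0029,"ax":0.0109,"ay":0.002,"az":0}]'
python3 -c "
from h import *
st()"
python3 -m handwheel '[{"x":0,"y":0,"z":0,"ax":0,"ay":0,"az":0},{"x":0,"y":0,"z":0,"ax":0,"ay":0,"az":0},{"x":0,"y":0,"z":0,"ax":0,"ay":0,"az":0},{"x":0,"y":0,"z":0,"ax":0,"ay":0,"az":0},{"x":0,"y":0,"z":0,"ax":0,"ay":0,"az":0},{"x":0,"y":0,"z":0,"ax":0,"ay":0,"az":0},{"x":0,"y":0,"z":0,"ax":0,"ay":0,"az":0},{"x":0,"y":0,"z":0,"ax":0,"ay":0,"az":0}]'
```

```text
clock: 15.75
position: [555.4, -202.6, 164.1]
ee_rot: [0.69, -0.576, -0.337, -0.281]
contact_force: [0.7, -0.5, -2.4]
gripper_width: 59.3
grasp_force: 65.4
clock: 16.55
position: [557.6, -215.0, 168.8]
ee_rot: [0.665, -0.555, -0.384, -0.32]
contact_force: [-1.2, 0.7, -2.5]
gripper_width: 59.3
grasp_force: 65.4
p [ 557.6 -215.   168.8] u,y -70.6 -244.8 toolz [-0.155  0.852 -0.5  ] ytool [-0.984 -0.178  0.001] F [-1.22  0.73 -2.5 ] w 59.27760786743835 j [-0.51  0.78  0.44 -0.79 -1.94  0.68] 16.55
clock: 17.35
position: [557.6, -214.9, 168.8]
ee_rot: [0.665, -0.555, -0.384, -0.32]
contact_force: [0.3, -0.9, -2.7]
gripper_width: 59.4
grasp_force: 65.4
```

```bash
python3 -m handwheel '[{"x":0.0011,"y":-0.0063,"z":0.0035,"ax":0.0082,"ay":0.0015,"az":0},{"x":0.0011,"y":-0.0063,"z":0.0035,"ax":0.0082,"ay":0.0015,"az":0},{"x":0.0011,"y":-0.0063,"z":0.0035,"ax":0.0082,"ay":0.0015,"az":0},{"x":0.0011,"y":-0.0063,"z":0.0035,"ax":0.0082,"ay":0.0015,"az":0},{"x":0.0011,"y":-0.0063,"z":0.0035,"ax":0.0082,"ay":0.0015,"az":0},{"x":0.0011,"y":-0.0063,"z":0.0035,"ax":0.0082,"ay":0.0015,"az":0},{"x":0.0011,"y":-0.0063,"z":0.0035,"ax":0.0082,"ay":0.0015,"az":0},{"x":0.0011,"y":-0.0063,"z":0.0035,"ax":0.0082,"ay":0.0015,"az":0}]'
python3 -m handwheel '[{"x":0,"y":0,"z":0,"ax":0,"ay":0,"az":0},{"x":0,"y":0,"z":0,"ax":0,"ay":0,"az":0},{"x":0,"y":0,"z":0,"ax":0,"ay":0,"az":0},{"x":0,"y":0,"z":0,"ax":0,"ay":0,"az":0},{"x":0,"y":0,"z":0,"ax":0,"ay":0,"az":0},{"x":0,"y":0,"z":0,"ax":0,"ay":0,"az":0},{"x":0,"y":0,"z":0,"ax":0,"ay":0,"az":0},{"x":0,"y":0,"z":0,"ax":0,"ay":0,"az":0}]'
python3 -m handwheel '[{"x":0,"y":0,"z":0,"ax":0,"ay":0,"az":0},{"x":0,"y":0,"z":0,"ax":0,"ay":0,"az":0},{"x":0,"y":0,"z":0,"ax":0,"ay":0,"az":0},{"x":0,"y":0,"z":0,"ax":0,"ay":0,"az":0},{"x":0,"y":0,"z":0,"ax":0,"ay":0,"az":0},{"x":0,"y":0,"z":0,"ax":0,"ay":0,"az":0},{"x":0,"y":0,"z":0,"ax":0,"ay":0,"az":0},{"x":0,"y":0,"z":0,"ax":0,"ay":0,"az":0}]'
python3 -c "
from h import *
f=[]
for i in range(10): arm.get_image('side');f.append(arm.read_state()['contact_force'])
print(np.mean(f,0));st()"
```

```text
clock: 18.15
position: [559.4, -225.1, 174.4]
ee_rot: [0.644, -0.538, -0.418, -0.349]
contact_force: [0.5, 0.8, -2.9]
gripper_width: 59.0
grasp_force: 65.4
clock: 18.95
position: [559.4, -224.9, 174.4]
ee_rot: [0.644, -0.538, -0.418, -0.348]
contact_force: [0.4, -1.0, -1.9]
gripper_width: 59.5
grasp_force: 65.5
clock: 19.75
position: [559.4, -225.0, 174.4]
ee_rot: [0.644, -0.538, -0.418, -0.348]
contact_force: [0.0, -0.6, -3.4]
gripper_width: 59.5
grasp_force: 65.5
[ 0.05000129 -0.03994698 -2.46039729]
p [ 559.4 -225.   174.4] u,y -75.6 -253.6 toolz [-0.163  0.898 -0.408] ytool [-0.984 -0.178  0.001] F [ 0.12 -0.18 -2.3 ] w 59.05777378507285 j [-0.55  0.82  0.5  -0.87 -2.03  0.66] 20.25
```

Wrist load now averages 2.46 N, against about 2.95 N before, so roughly five balls lighter. I'll untilt and carry the carton back.

```bash
python3 -m handwheel '[{"x":-0.003,"y":0.0169,"z":0.0175,"ax":-0.0451,"ay":-0.0082,"az":0},{"x":-0.003,"y":0.0169,"z":0.0175,"ax":-0.0451,"ay":-0.0082,"az":0},{"x":-0.003,"y":0.0169,"z":0.0175,"ax":-0.0451,"ay":-0.0082,"az":0},{"x":-0.003,"y":0.0169,"z":0.0175,"ax":-0.0451,"ay":-0.0082,"az":0},{"x":-0.003,"y":0.0169,"z":0.0175,"ax":-0.0451,"ay":-0.0082,"az":0},{"x":-0.003,"y":0.0169,"z":0.0175,"ax":-0.0451,"ay":-0.0082,"az":0},{"x":-0.003,"y":0.0169,"z":0.0175,"ax":-0.0451,"ay":-0.0082,"az":0},{"x":-0.003,"y":0.0169,"z":0.0175,"ax":-0.0451,"ay":-0.0082,"az":0}]'
python3 -m handwheel '[{"x":-0.003,"y":0.0169,"z":0.0175,"ax":-0.0451,"ay":-0.0082,"az":0},{"x":-0.003,"y":0.0169,"z":0.0175,"ax":-0.0451,"ay":-0.0082,"az":0},{"x":-0.003,"y":0.0169,"z":0.0175,"ax":-0.0451,"ay":-0.0082,"az":0},{"x":-0.003,"y":0.0169,"z":0.0175,"ax":-0.0451,"ay":-0.0082,"az":0},{"x":-0.003,"y":0.0169,"z":0.0175,"ax":-0.0451,"ay":-0.0082,"az":0},{"x":-0.003,"y":0.0169,"z":0.0175,"ax":-0.0451,"ay":-0.0082,"az":0},{"x":-0.003,"y":0.0169,"z":0.0175,"ax":-0.0451,"ay":-0.0082,"az":0},{"x":-0.003,"y":0.0169,"z":0.0175,"ax":-0.0451,"ay":-0.0082,"az":0}]'
python3 -m handwheel '[{"x":0.0067,"y":0.0658,"z":0,"ax":0,"ay":0,"az":-0.083},{"x":0.0067,"y":0.0658,"z":0,"ax":0,"ay":0,"az":-0.083},{"x":0.0067,"y":0.0658,"z":0,"ax":0,"ay":0,"az":-0.083},{"x":0.0067,"y":0.0658,"z":0,"ax":0,"ay":0,"az":-0.083},{"x":0.0067,"y":0.0658,"z":0,"ax":0,"ay":0,"az":-0.083},{"x":0.0067,"y":0.0658,"z":0,"ax":0,"ay":0,"az":-0.083},{"x":0.0067,"y":0.0658,"z":0,"ax":0,"ay":0,"az":-0.083},{"x":0.0067,"y":0.0658,"z":0,"ax":0,"ay":0,"az":-0.083}]'
python3 -m handwheel '[{"x":0.0067,"y":0.0658,"z":0,"ax":0,"ay":0,"az":-0.083},{"x":0.0067,"y":0.0658,"z":0,"ax":0,"ay":0,"az":-0.083},{"x":0.0067,"y":0.0658,"z":0,"ax":0,"ay":0,"az":-0.083},{"x":0.0067,"y":0.0658,"z":0,"ax":0,"ay":0,"az":-0.083},{"x":0.0067,"y":0.0658,"z":0,"ax":0,"ay":0,"az":-0.083},{"x":0.0067,"y":0.0658,"z":0,"ax":0,"ay":0,"az":-0.083},{"x":0.0067,"y":0.0658,"z":0,"ax":0,"ay":0,"az":-0.083},{"x":0.0067,"y":0.0658,"z":0,"ax":0,"ay":0,"az":-0.083}]'
python3 -m handwheel '[{"x":0,"y":0,"z":0,"ax":0,"ay":0,"az":0},{"x":0,"y":0,"z":0,"ax":0,"ay":0,"az":0},{"x":0,"y":0,"z":0,"ax":0,"ay":0,"az":0},{"x":0,"y":0,"z":0,"ax":0,"ay":0,"az":0},{"x":0,"y":0,"z":0,"ax":0,"ay":0,"az":0},{"x":0,"y":0,"z":0,"ax":0,"ay":0,"az":0},{"x":0,"y":0,"z":0,"ax":0,"ay":0,"az":0},{"x":0,"y":0,"z":0,"ax":0,"ay":0,"az":0}]'
python3 -c "
from h import *
t=arm.get_image('top');a=arm.get_image('side')[130:280,180:320]
cv2.imwrite('pics/top6.png',t[:,:,::-1])
b=cv2.resize(t[130:210,365:440,::-1],(400,427),interpolation=2)
cv2.imwrite('pics/s6.png',np.hstack([b,cv2.resize(a[:,:,::-1],(399,427),interpolation=2)]));st()"
```

```text
clock: 21.05
position: [554.4, -197.6, 202.9]
ee_rot: [0.736, -0.615, -0.217, -0.181]
contact_force: [-0.3, 0.7, -2.1]
gripper_width: 59.3
grasp_force: 65.4
clock: 21.85
position: [549.0, -170.3, 230.7]
ee_rot: [0.767, -0.641, 0.001, 0.001]
contact_force: [-0.5, 0.7, -2.0]
gripper_width: 59.4
grasp_force: 65.3
clock: 22.65
position: [559.5, -64.8, 230.2]
ee_rot: [-0.343, 0.939, 0.001, -0.001]
contact_force: [-1.4, -0.0, -3.0]
gripper_width: 59.2
grasp_force: 65.2
clock: 23.45
position: [570.2, 40.3, 230.2]
ee_rot: [0.17, 0.985, 0.0, -0.002]
contact_force: [0.8, 0.1, -2.0]
gripper_width: 58.8
grasp_force: 65.2
clock: 24.25
position: [571.2, 39.6, 230.4]
ee_rot: [0.168, 0.986, 0.0, -0.001]
contact_force: [-0.5, 0.4, -1.5]
gripper_width: 59.3
grasp_force: 65.2
p [571.2  39.6 230.4] u,y 0.9 0.0 toolz [-0.001  0.    -1.   ] ytool [ 0.33   0.944 -0.   ] F [-1.14 -0.13 -2.16] w 59.45394947591857 j [ 0.35  0.3  -0.12 -0.   -1.15 -2.26] 24.35
```

View pics/s6.png

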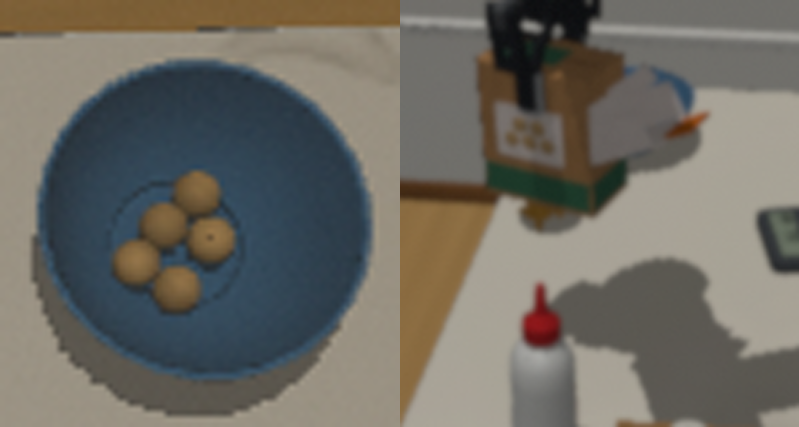

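All five balls are in the bowl (left half, near (175,240)), and the carton is upright above its old spot. I'll set it down now.

```bash
python3 -m handwheel '[{"x":0,"y":0,"z":-0.1,"ax":0,"ay":0,"az":0},{"x":0,"y":0,"z":-0.15,"ax":0,"ay":0,"az":0},{"x":0,"y":0,"z":-0.18,"ax":0,"ay":0,"az":0},{"x":0,"y":0,"z":-0.15,"ax":0,"ay":0,"az":0},{"x":0,"y":0,"z":-0.09,"ax":0,"ay":0,"az":0},{"x":0,"y":0,"z":-0.04,"ax":0,"ay":0,"az":0},{"x":0,"y":0,"z":-0.015,"ax":0,"ay":0,"az":0},{"x":0,"y":0,"z":0,"ax":0,"ay":0,"az":0}]'
python3 -m handwheel '[{"x":0,"y":0,"z":-0.005,"ax":0,"ay":0,"az":0},{"x":0,"y":0,"z":-0.005,"ax":0,"ay":0,"az":0},{"x":0,"y":0,"z":-0.005,"ax":0,"ay":0,"az":0},{"x":0,"y":0,"z":-0.005,"ax":0,"ay":0,"az":0},{"x":0,"y":0,"z":-0.002,"ax":0,"ay":0,"az":0},{"x":0,"y":0,"z":0,"ax":0,"ay":0,"az":0},{"x":0,"y":0,"z":0,"ax":0,"ay":0,"az":0},{"x":0,"y":0,"z":0,"ax":0,"ay":0,"az":0}]'
python3 -c "
from h import *
st()"
```

```text
clock: 25.15
position: [571.8, 39.8, 86.0]
ee_rot: [0.167, 0.986, 0.0, -0.0]
contact_force: [0.3, 0.5, -2.7]
gripper_width: 59.4
grasp_force: 65.3
clock: 25.95
position: [571.2, 39.7, 81.0]
ee_rot: [0.167, 0.986, 0.0, -0.001]
contact_force: [0.1, -0.5, -2.2]
gripper_width: 59.5
grasp_force: 65.3
p [571.2  39.7  81. ] u,y 0.9 0.1 toolz [-0.001  0.    -1.   ] ytool [ 0.33   0.944 -0.   ] F [ 0.14 -0.48 -2.22] w 59.46784849717897 j [ 0.35  0.45 -0.31 -0.   -0.81 -2.26] 25.95
```

```bash
python3 -m handwheel '[{"x":0,"y":0,"z":-0.003,"ax":0,"ay":0,"az":0},{"x":0,"y":0,"z":-0.002,"ax":0,"ay":0,"az":0},{"x":0,"y":0,"z":0,"ax":0,"ay":0,"az":0},{"x":0,"y":0,"z":0,"ax":0,"ay":0,"az":0},{"x":0,"y":0,"z":0,"ax":0,"ay":0,"az":0},{"x":0,"y":0,"z":0,"ax":0,"ay":0,"az":0},{"x":0,"y":0,"z":0,"ax":0,"ay":0,"az":0},{"x":0,"y":0,"z":0,"ax":0,"ay":0,"az":0}]'
```

```text
clock: 26.75
position: [571.3, 39.7, 80.6]
ee_rot: [0.167, 0.986, 0.0, -0.0]
contact_force: [-2.5, 0.5, 5.6]
gripper_width: 59.0
grasp_force: 66.3
```

Contact is made. I'll release, pause, then rise.

```bash
python3 -m handwheel '[{"x":0,"y":0,"z":0,"ax":0,"ay":0,"az":0},{"x":0,"y":0,"z":0,"ax":0,"ay":0,"az":0},{"x":0,"y":0,"z":0,"ax":0,"ay":0,"az":0},{"x":0,"y":0,"z":0,"ax":0,"ay":0,"az":0},{"x":0,"y":0,"z":0,"ax":0,"ay":0,"az":0},{"x":0,"y":0,"z":0,"ax":0,"ay":0,"az":0},{"x":0,"y":0,"z":0,"ax":0,"ay":0,"az":0},{"x":0,"y":0,"z":0,"ax":0,"ay":0,"az":0}]' 1
python3 -m handwheel '[{"x":0,"y":0,"z":0.04,"ax":0,"ay":0,"az":0},{"x":0,"y":0,"z":0.08,"ax":0,"ay":0,"az":0},{"x":0,"y":0,"z":0.15,"ax":0,"ay":0,"az":0},{"x":0,"y":0,"z":0.2,"ax":0,"ay":0,"az":0},{"x":0,"y":0,"z":0.2,"ax":0,"ay":0,"az":0},{"x":0,"y":0,"z":0.15,"ax":0,"ay":0,"az":0},{"x":0,"y":0,"z":0.05,"ax":0,"ay":0,"az":0},{"x":0,"y":0,"z":0,"ax":0,"ay":0,"az":0}]'
python3 -m handwheel '[{"x":0,"y":0,"z":0,"ax":0,"ay":0,"az":0},{"x":0,"y":0,"z":0,"ax":0,"ay":0,"az":0},{"x":0,"y":0,"z":0,"ax":0,"ay":0,"az":0},{"x":0,"y":0,"z":0,"ax":0,"ay":0,"az":0},{"x":0,"y":0,"z":0,"ax":0,"ay":0,"az":0},{"x":0,"y":0,"z":0,"ax":0,"ay":0,"az":0},{"x":0,"y":0,"z":0,"ax":0,"ay":0,"az":0},{"x":0,"y":0,"z":0,"ax":0,"ay":0,"az":0}]'
python3 -c "
from h import *
st()
n=arm.get_image('side')[:,:,::-1].astype(int);o=cv2.imread('pics/side3.png').astype(int);d=np.abs(n-o).max(2)>40
for k,(x0,x1,y0,y1) in dict(carton=(205,265,195,260),bottle=(215,245,230,300),bell=(180,225,290,335),pot=(215,240,185,200),calc=(300,370,195,230),bowl=(230,290,150,195)).items(): print(k,d[y0:y1,x0:x1].sum(),(x1-x0)*(y1-y0))
h=cv2.cvtColor(n.astype(np.uint8),cv2.COLOR_BGR2HSV);m=cv2.inRange(h,(5,180,60),(18,255,255))[210:250,250:300];ys,xs=np.nonzero(m);print('tab',xs.mean()+250,ys.mean()+210,len(xs))
h=cv2.cvtColor(o.astype(np.uint8),cv2.COLOR_BGR2HSV);m=cv2.inRange(h,(5,180,60),(18,255,255))[210:250,250:300];ys,xs=np.nonzero(m);print('tab before',xs.mean()+250,ys.mean()+210,len(xs))
"
```

```text
clock: 27.55
position: [571.2, 39.6, 80.0]
ee_rot: [0.168, 0.986, 0.0, -0.001]
contact_force: [0.2, -0.3, 0.3]
gripper_width: 85.0
grasp_force: 0.0
clock: 28.35
position: [571.7, 39.8, 256.0]
ee_rot: [0.168, 0.986, 0.001, 0.001]
contact_force: [-0.4, 0.0, 0.0]
gripper_width: 85.4
grasp_force: 0.0
clock: 29.15
position: [571.2, 39.6, 254.0]
ee_rot: [0.168, 0.986, 0.0, -0.001]
contact_force: [-0.2, -0.6, -0.2]
gripper_width: 85.4
grasp_force: 0.0
p [571.2  39.6 254. ] u,y 0.9 0.1 toolz [-0.001  0.    -1.   ] ytool [ 0.33   0.944 -0.   ] F [-0.17 -0.61 -0.21] w 85.42680891480397 j [ 0.35  0.28 -0.09 -0.   -1.2  -2.26] 29.15
carton 142 3900
bottle 0 2100
bell 0 2025
pot 0 375
calc 0 2450
bowl 727 2700
tab 280.3333333333333 231.24242424242425 33
tab before 280.6842105263158 230.89473684210526 19
```

```bash
python3 -c "
from bench import arm
print(arm.job_done())"
```

```text
the job is handed in; nothing more can be done
None
```

I pulled the spout fully out, poured all five balls into the bowl, and stood the carton upright on its original spot and let go; in the side view the bottle, bell, pot and calculator showed no change, and the job was handed in at about 29 s of the 69 s allowed.

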